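# Seat a slotted mass on the load stand

### The job

Load the thicker of the two slotted discs onto the sprung load stand: slide it sideways onto the stem under the knob, bear down only lightly and turn it by feel until its slot drops over the rib of the disc already there, so that the slots face opposite ways. Do not let it drop; leave it lying flat and fully home, let go of it, and leave the thin disc, the dropper bottle and the jar where they are.

Things in the scene. Friction and masses are not known exactly. Their poses are not given: they have to be found in the camera images.
- disc: The disc to load: thick grey metal slotted disc, 54 mm across, 14 mm thick, about 0.2 kg. Origin: centre of its underside; z up. Slot along its +x: 10 mm wide, from 5 mm behind the centre to the rim, mouth flared to 16 mm. Two flats 50 mm apart, 20 mm long, face its +y and -y. It lies on a round pillar 38 mm across and 26 mm high, on a foot 70 mm square, 8 mm thick, which leaves room for finger tips.
- slot_mouth (a point): Outer end of the thick disc's slot, on the rim at mid thickness: 27 mm from the disc's axis along its +x, 7 mm above its underside.
- stand: Fixed load stand: grey base 120 x 100 mm, column, and on it a sprung pan 40 mm across that gives way down about 1 mm for each 2 N, at most 8 mm. Origin: centre of the base's underside; +x away from the robot and to its right. The pan carries a stem 7 mm thick, topped by a knob 16 mm across, 110 to 116 mm above the worktop, and a first, dark steel disc (40 mm across, 10 mm thick) that stays on it.
- stem_axis (a point): Point on the stem's axis at the first disc's top face, 78 mm above the worktop; axes as the stand's. A disc is slid on between rib top (82 mm) and knob (110 mm). Home, its underside is at about 77 mm (the pan sags 1 mm), flat, with the stem in the slot's end (1.5 mm play all round); riding on the rib it is 4 mm higher.
- rib_zero (a point): On the first disc's top face, an unmarked point 13.5 mm from the stem along the stand's +x from which the rib's place is told. The rib: radial, 8.5 to 18.5 mm from the axis, 7 mm wide (5 at its top), 4 mm high, opposite that disc's slot. It stands 8 to 72 degrees anticlockwise (from above) of this point round the stem; how far is not reported. It does not turn when rubbed. The slot drops over it within about 6 degrees.
- thin_disc: The other grey metal slotted disc, 54 mm across and only 7 mm thick, lying on a second rest like the first; not to be moved. Origin at the centre of its underside.
- dropper: Bystander: small amber dropper bottle with a dark bulb, 32 mm across, 97 mm high; origin at the centre of its underside.
- jar: Bystander: small white screw-cap jar, 31 mm across, 40 mm high; origin at the centre of its underside.

How it is judged:
By the outcome, as a careful person would: the job done as asked, in the order asked, and still so for the second after the job is handed in, with the robot touching nothing.
It also fails if it takes over 64 s, if anything falls off the work surface, if the arm or the gripper's body presses on something with over 40 N, if the wrist force passes 120 N, or if a joint passes its speed limit or range.

### The arm

A 7-joint arm with a two-finger parallel gripper is mounted at the origin on a cart in front of the work surface, level with it; the furniture and walls round the work are solid. World frame = base frame: x ahead of the robot, y to its left, z up, the work surface at z = 0. Lengths are in m, angles in rad, forces in N, time in s.
With the tool pointing down it reaches from about 0.4 to 0.85 m from the base axis. Payload 10.4 kg.
Tool frame: the origin (TCP) lies midway between the tips of the shut fingers; the grasp point (between the pads) lies 19 mm behind it (manip.pinch_z is the distance from the TCP to the grasp point, in m); y points along the fingers, x is the direction in which the jaws open and shut, and the axes are right-handed (so a half turn about y gives the same grasp; the last joint's range is limited). The gripper opens to 85 mm and grips with 20 to 120 N. Pads are 22 mm wide; open, the fingers measure 114 mm over their backs; the gripper's body (76 mm by 85 mm) begins 54 mm behind the grasp point. The pads swing forward as they close: fully open they stand 13 mm farther back than shut.
Start: joints at [-1.294, 0.332, -0.065, 1.46, 0.022, 1.35, -0.088], TCP at [0.185, 0.597, 0.231] pointing down, gripper open.
Joint ranges: [-2.6, 2.6], [-0.5, 2.12], [-1.47, 1.34], [0.16, 2.42], [-1.27, 4.41], [0.06, 2.06], [-2.6, 2.6]. Speed limits (rad/s): [2.22, 2.22, 2.79, 2.79, 3.14, 3.14, 3.14].

### API

Orientations are given as a unit quaternion [x, y, z, w].
In Python, from workcell import manip gives the robot as it stands.
- The arm moves only by the shell command python3 -m pendant 'ROWS' [OPENING] [FORCE]. ROWS is a JSON object of lists of equal length, an entry for each row: "offset": the shift along the tool's x, y, z scaled (see below), a list of three; "turn": the turn, a rotation vector about the tool's x, y, z scaled (see below), a list of three. A call has 1 to 12 rows; each row is the pose to reach, as a shift and turn from the pose measured when the call began, along the tool's axes at that moment; what a row does not reach only later rows make up. The controller multiplies each number of a shift by 200 mm and each number of a turn by 45 degrees. A row lasts 1/8 s, in which the tool goes at most 62.5 mm and 10.7 degrees, less where a joint would pass 70% of its speed; a pose out of reach is approached as far as the arm can. A call with a number of a shift or a turn outside -1 to 1 is refused whole. A call with a gripper value outside its range is refused whole. OPENING is the opening in per cent of the stroke, from 0 (shut) to 100 (fully open), set as the call begins (- or left out, the last holds). The fingers move at their own pace and stop on an object; FORCE is the grip in N (left out, the last holds). Time passes only in rows, so rows that repeat a pose let the fingers close. It gives the time, the measured TCP pose, the force and the opening at its end, in the units of the state.
- manip.get_obs(): the state, without advancing time (a new reading comes with each control period).
- manip.camera(name): name is "scene" or "top" or "wrist"; returns (picture, depth): 400x640x3 uint8, red, green, blue; 400x640 float32, m along the optical axis (not along the pixel's ray), 0 where there is no reading.
- manip.camera_model(name): a dict with "intrinsics" (3x3 intrinsics, pixels), "R" (3x3) and "t" (3): a world point X has camera coordinates R X + t; the wrist camera has in their place "tool_from_camera" (4x4, takes a point from camera to tool coordinates, whose origin is the TCP and whose axes are the tool frame's). Camera axes: x right, y down, z forward; pixel columns grow to the right and rows downward; lengths in m; the calibration is good to about 2 mm. A picture is of the moment at which its call begins: read the wrist's pose just before it. camera_model takes no time and is no camera call.
- manip.hand_in(): hands the job in, once; it reports no verdict.
The state is a dict: "clock": time; "joint_pos": joint angles; "joint_velocities": joint speeds; "tau": joint torques, N m; "position": TCP position; "ee_rot": TCP orientation; "ft_force": force on the tool from outside, world axes, zero at the start; "torque": the same for the moment, N m; "grip_width": opening from 0.0 (shut) to 1.0 (fully open).
Only numpy, scipy, OpenCV 4.12 (cv2) and the standard library are available. Lean on these libraries where they do the work, as an engineer would, in place of code of your own. Each camera call takes 0.05 s, during which the arm holds its last target. There are 200 camera calls.

## Working session

There is one attempt and no reset: what is moved stays moved. The work goes in short steps, Python scripts to look and compute and a shell command to move; the robot and the scene stay as the last step left them, time stands still between calls to the robot, and variables do not carry over. Pictures are saved under pics/ and viewed, about 8 in all and at most 12, crops included, and the job is handed in when it is done.

```bash
mkdir -p pics; ls; python3 - <<'E'
from workcell import manip
import cv2, numpy as np
o=manip.get_obs(); print(o, manip.pinch_z)
ims=[]
for n in ("scene","top"):
    p,d=manip.camera(n); m=manip.camera_model(n); print(n,{k:np.round(v,4).tolist() for k,v in m.items()})
    np.savez(f'pics/{n}0.npz',p=p,d=d); ims.append(p)
v=np.vstack(ims); cv2.imwrite('pics/a.png',cv2.resize(v[:,:,::-1],None,fx=0.75,fy=0.75,interpolation=cv2.INTER_AREA))
print(manip.camera_model("wrist"))
E
```

```text
pics
{'clock': 0.0, 'joint_pos': array([-1.29360184,  0.33294418, -0.0647013 ,  1.46096643,  0.02159374,
        1.34988398, -0.08846651]), 'joint_velocities': array([2.70259948e-04, 7.87666028e-05, 2.48618109e-03, 1.79006898e-03,
       9.87509968e-04, 1.58739988e-03, 9.60269660e-04]), 'tau': array([ 2.41877224e-04, -6.25471830e+01,  4.90179111e-02, -3.91597724e+01,
        1.62058056e-02,  1.01864876e-02,  1.09988136e-06]), 'position': array([0.18446676, 0.59675549, 0.23045878]), 'ee_rot': array([ 0.5693834 ,  0.41932514, -0.42015574, -0.56871622]), 'ft_force': array([-0.05686207, -0.57326172, -0.53236155]), 'torque': array([-2.08546248e-02, -5.32848453e-05,  1.96404231e-02]), 'grip_width': 0.9962750502135197} 0.0187
scene {'intrinsics': [[390.5594, 0.0, 324.383], [0.0, 390.5594, 204.3435], [0.0, 0.0, 1.0]], 'R': [[-0.9075, -0.4199, -0.0143], [-0.2441, 0.5548, -0.7954], [0.3419, -0.7182, -0.606]], 't': [0.5615, 0.2085, 0.7336]}
top {'intrinsics': [[431.5431, 0.0, 319.0293], [0.0, 431.5431, 199.3838], [0.0, 0.0, 1.0]], 'R': [[0.0236, -0.9997, -0.0118], [-0.9942, -0.0222, -0.105], [0.1047, 0.0142, -0.9944]], 't': [0.0058, 0.5855, 0.8748]}
{'intrinsics': array([[280.77025174,   0.        , 319.11204672],
       [  0.        , 280.77025174, 194.79466114],
       [  0.        ,   0.        ,   1.        ]]), 'tool_from_camera': array([[ 9.99999767e-01, -5.74572278e-04,  3.67801149e-04,
         2.92091358e-04],
       [-5.34941891e-04, -3.25828426e-01,  9.45428765e-01,
        -1.42010489e-01],
       [-4.23377090e-04, -9.45428742e-01, -3.25828658e-01,
         8.31841954e-02],
       [ 0.00000000e+00,  0.00000000e+00,  0.00000000e+00,
         1.00000000e+00]])}
```

View pics/a.png

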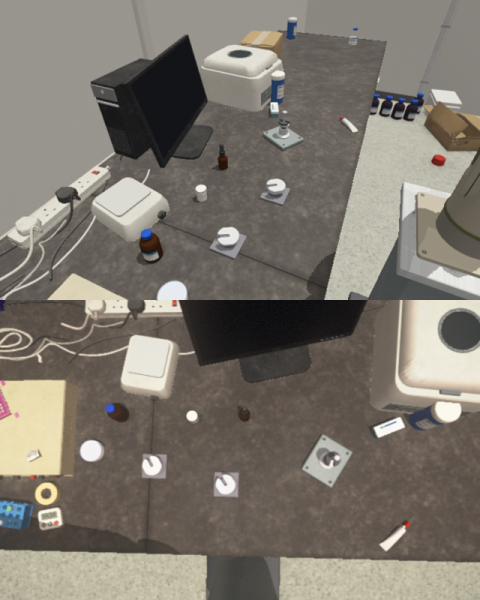

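```bash
cat > h.py <<'E'
import numpy as np, cv2
from workcell import manip
from scipy.spatial.transform import Rotation as Ro
def model(n,o=None):
    """K, Rwc (world from camera), centre"""
    m=manip.camera_model(n); K=m["intrinsics"]
    if n=="wrist":
        T=m["tool_from_camera"]; R=Ro.from_quat(o["ee_rot"]).as_matrix()
        return K,R@T[:3,:3],R@T[:3,3]+o["position"]
    return K,m["R"].T,-m["R"].T@m["t"]
def onz(px,z,M):
    K,R,c=M; px=np.atleast_2d(px).astype(float)
    d=np.c_[px,np.ones(len(px))]@np.linalg.inv(K).T@R.T
    return c+d*((z-c[2])/d[:,2])[:,None]
def cloud(d,M):
    K,R,c=M; v,u=np.mgrid[:d.shape[0],:d.shape[1]]
    X=np.stack([(u-K[0,2])/K[0,0]*d,(v-K[1,2])/K[1,1]*d,d],-1)
    return X@R.T+c
def proj(X,M):
    K,R,c=M; q=(np.atleast_2d(X)-c)@R@K.T; return q[:,:2]/q[:,2:]
def look(n):
    o=manip.get_obs(); p,d=manip.camera(n); return o,p,d,model(n,o)
E
python3 - <<'E'
from h import *
print(Ro.from_quat(manip.get_obs()["ee_rot"]).as_matrix().round(3))
D=np.load('pics/top0.npz'); p,d=D['p'],D['d']; M=model('top'); C=cloud(d,M)
for (u,v) in [(204,220),(301,246),(436,213),(256,155),(324,151)]:
    w=C[v-30:v+30,u-30:u+30]; z=w[...,2]
    print((u,v),'centre',C[v,u].round(4), 'z pct',np.percentile(z,[5,50,85,95,99]).round(4))
    hi=(z>0.03); P=w[hi]; print('  >30mm: n',hi.sum(),'mean',P.mean(0).round(4),'med z',np.median(P[:,2]).round(4),'ext',P.min(0).round(3),P.max(0).round(3))
a=cv2.resize(p[195:275,170:335],None,fx=4.8,fy=4.8,interpolation=cv2.INTER_CUBIC)
S=np.load('pics/scene0.npz')['p']
b=cv2.resize(p[165:265,385:490],None,fx=2,fy=2,interpolation=cv2.INTER_CUBIC)
c=cv2.resize(S[140:200,340:415],None,fx=3.3,fy=3.3,interpolation=cv2.INTER_CUBIC)[:200]
e=cv2.resize(S[225:345,270:400],None,fx=1.65,fy=1.65,interpolation=cv2.INTER_CUBIC)[:200]
row=np.zeros((200,792,3),np.uint8); x=0
for i in (b,c[:198],e[:198]): row[:i.shape[0],x:x+i.shape[1]]=i; x+=i.shape[1]+5
cv2.imwrite('pics/b.png',np.vstack([a[:,:792],row])[:,:,::-1])
E
```

```text
[[ 0.295 -0.    -0.955]
 [ 0.955 -0.001  0.295]
 [-0.001 -1.    -0.   ]]
(204, 220) centre [0.5367 0.2607 0.0252] z pct [-0.0028  0.0007  0.0106  0.0333  0.0355]
  >30mm: n 448 mean [0.5316 0.2486 0.0749] med z 0.0328 ext [0.49  0.006 0.03 ] [0.562 0.288 0.931]
(301, 246) centre [0.4871 0.0547 0.025 ] z pct [-0.0024  0.0009  0.0107  0.0404  0.0423]
  >30mm: n 461 mean [0.4865 0.0527 0.0515] med z 0.04 ext [0.462 0.006 0.035] [0.514 0.081 0.931]
(436, 213) centre [ 0.5584 -0.2131  0.0782] z pct [-0.0013  0.0155  0.0206  0.0783  0.1161]
  >30mm: n 392 mean [ 0.5578 -0.2163  0.1145] med z 0.078 ext [ 0.49  -0.25   0.031] [0.581 0.006 0.931]
(256, 155) centre [0.6752 0.154  0.0399] z pct [-0.003  -0.0001  0.0019  0.0312  0.0414]
  >30mm: n 182 mean [0.6648 0.1447 0.0935] med z 0.0401 ext [0.49  0.006 0.031] [0.691 0.169 0.931]
(324, 151) centre [0.6803 0.011  0.0691] z pct [-0.0027  0.0001  0.0021  0.0391  0.0944]
  >30mm: n 203 mean [0.664  0.0065 0.1394] med z 0.0485 ext [ 0.49  -0.008  0.031] [0.698 0.022 0.931]
```

View pics/b.png

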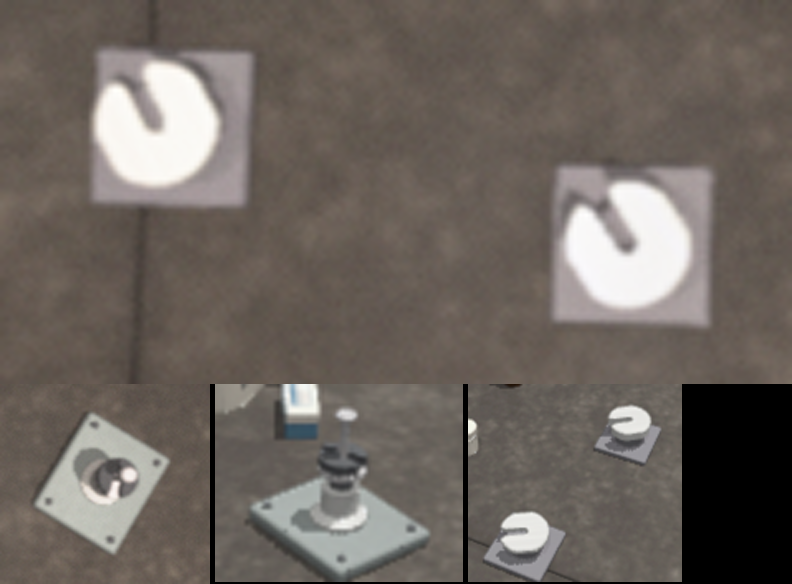

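```bash
python3 - <<'E'
from h import *
D=np.load('pics/top0.npz'); p,d=D['p'],D['d']; M=model('top')
k=np.array([[430,179],[469,203],[443,249],[403,225]])
c=onz(k,0.0155,M); print('base',c.round(4).tolist(),c.mean(0).round(4)); e=c[1]-c[2]; print('x ang',np.degrees(np.arctan2(*(e)[[1,0]])),np.linalg.norm(e),np.linalg.norm(c[0]-c[1]))
print('knob',onz([[450,210.5]],0.116,M).round(4))
g=p.astype(int).min(2); 
for n,(u,v),z in (('thick',(301,246),.040),('thin',(204,220),.033)):
    m=np.zeros(g.shape,np.uint8); m[v-25:v+25,u-25:u+25]=(g[v-25:v+25,u-25:u+25]>205)
    cs,_=cv2.findContours(m,0,1); q=max(cs,key=cv2.contourArea)[:,0]; w=onz(q,z,M)[:,:2]
    h=cv2.convexHull(w.astype(np.float32)); cc,r=cv2.minEnclosingCircle(h); print(n,cc,r)
    cen=np.array(cc); vv=w-cen; rr=np.hypot(*vv.T); i=rr<.017
    print('  slot ang',np.degrees(np.arctan2(*(vv[i].mean(0)[::-1]))),i.sum())
E
```

```text
base [[0.636, -0.2167, 0.0155], [0.5862, -0.2991, 0.0155], [0.4878, -0.2435, 0.0155], [0.5363, -0.1595, 0.0155]] [ 0.5616 -0.2297  0.0155]
x ang -29.489120294258335 0.11304857583556195 0.09623120100954445
knob [[ 0.5607 -0.2297  0.116 ]]
thick (0.48804304003715515, 0.05526593327522278) 0.026580801233649254
  slot ang 34.737844473001104 20
thin (0.5351957082748413, 0.2628190517425537) 0.026596907526254654
  slot ang 25.513672489116466 20
```

```bash
python3 -m pendant '{"offset":[[-0.5,0,-1],[-0.5,0,-1],[-0.5,0,-1],[-0.5,0,-1]],"turn":[[0,0,0],[0,0,0],[0,0,0],[0,0,0]]}' 100 30
python3 -m pendant '{"offset":[[-0.5,0,-1],[-0.5,0,-1],[-0.5,0,-1],[-0.5,0,-1]],"turn":[[0,0,0],[0,0,0],[0,0,0],[0,0,0]]}'
python3 -m pendant '{"offset":[[-1,0,-0.3],[-1,0,-0.3],[-1,0,-0.3],[-1,0,-0.3]],"turn":[[0,0,0],[0,0,0],[0,0,0],[0,0,0]]}'
```

```text
clock: 0.6
position: [0.3486, 0.4393, 0.2306]
ee_rot: [0.57, 0.418, -0.419, -0.569]
ft_force: [-0.5, -0.1, -0.1]
grip_width: 0.999
clock: 1.1
position: [0.5115, 0.2809, 0.2307]
ee_rot: [0.571, 0.417, -0.418, -0.57]
ft_force: [-0.3, 0.6, 0.6]
grip_width: 0.995
clock: 1.6
position: [0.5081, 0.0678, 0.2314]
ee_rot: [0.573, 0.416, -0.417, -0.57]
ft_force: [-0.1, 0.3, -0.1]
grip_width: 1.002
```

```bash
python3 -m pendant '{"offset":[[-1,0,-0.54],[-1,0,-0.54],[-1,0.1,-0.54],[-1,0.25,-0.54],[-1,0.25,-0.54]],"turn":[[0,0.9,0],[0,0.9,0],[0,0.9,0],[0,0.9,0],[0,0.9,0]]}'
python3 - <<'E'
from h import *
o,p,d,M=look("wrist"); print(o["position"],o["ee_rot"],o["joint_pos"].round(2))
np.savez('pics/w1.npz',p=p,d=d,pos=o["position"],q=o["ee_rot"])
s=np.array([.561,-.2297,.08]); u=proj(s,M)[0]; print(u)
u=u.astype(int); c=p[max(0,u[1]-70):u[1]+70,max(0,u[0]-70):u[0]+70]
print(max(0,u[0]-70),max(0,u[1]-70)); cv2.imwrite('pics/c.png',cv2.resize(c,None,fx=4,fy=4,interpolation=cv2.INTER_CUBIC)[:,:,::-1])
E
```

```text
clock: 2.22
position: [0.5473, -0.1597, 0.1791]
ee_rot: [0.682, 0.188, -0.192, -0.68]
ft_force: [-0.1, 1.5, 0.7]
grip_width: 0.999
[ 0.54731288 -0.159675    0.17911698] [ 0.68225643  0.18790781 -0.19245687 -0.67983613] [-0.29  0.27  0.58  1.7  -0.15  1.22  0.87]
[294.10053668 259.28279283]
224 189
```

View pics/c.png

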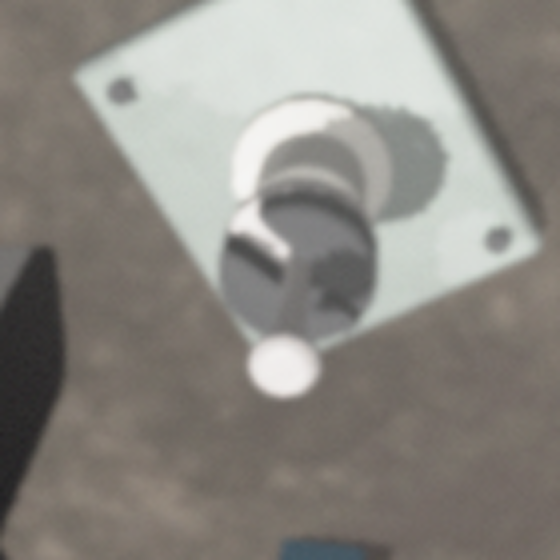

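```bash
python3 - <<'E'
from h import *
D=np.load('pics/w1.npz'); p=D['p']; M=model('wrist',dict(position=D['pos'],ee_rot=D['q']))
f=lambda q,z: onz(np.array(q)/4+[224,189],z,M)
kn=f([[283,367]],.116)[0]; print('knob',kn.round(4))
b=f([[75,75],[540,245],[345,350-0]],.0155); print('corner',b.round(4).tolist())
# disc centre from top-face ellipse
dc=f([[298,265]],.078)[0]; print('disc',dc.round(4))
S=.0004; n=140  # rectified map at z=.078 about stem, world axes: right=+x, up=+y
gx,gy=np.meshgrid(np.arange(-n//2,n//2)*S,-np.arange(-n//2,n//2)*S)
s=(kn+dc)/2; X=np.stack([s[0]+gx,s[1]+gy,0*gx+.078],-1).reshape(-1,3)
u=proj(X,M).astype(np.float32).reshape(n,n,2)
r=cv2.remap(p,u[...,0],u[...,1],cv2.INTER_CUBIC); r=np.clip((r.astype(float)-40)*1.7,0,255).astype(np.uint8)
print('s',s)
cv2.imwrite('pics/d.png',cv2.resize(r,None,fx=4,fy=4,interpolation=cv2.INTER_CUBIC)[:,:,::-1])
E
```

```text
knob [ 0.5637 -0.2267  0.116 ]
corner [[0.4902, -0.2388, 0.0155], [0.638, -0.2149, 0.0155], [0.606, -0.2792, 0.0155]]
disc [ 0.5629 -0.2246  0.078 ]
s [ 0.56330567 -0.22564751  0.097     ]
```

View pics/d.png

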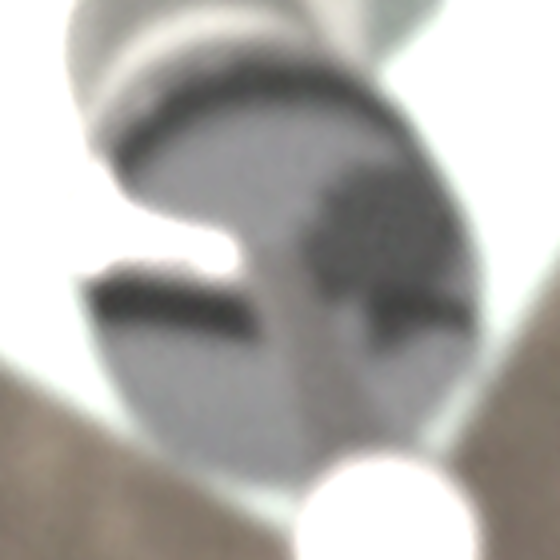

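```bash
cat > go.py <<'E'
import sys
from h import *
# usage: go.py x y z(TCP) jawyaw_deg
o=manip.get_obs(); R=Ro.from_quat(o["ee_rot"]).as_matrix(); x,y,z,a=map(float,sys.argv[1:5])
off=R.T@(np.array([x,y,z])-o["position"])/.2
c,s=np.cos(np.radians(a)),np.sin(np.radians(a)); T=np.array([[c,0,-s],[s,0,c],[0,-1,0]])
rv=Ro.from_matrix(R.T@T).as_rotvec(degrees=True)/45
print('pos',o["position"].round(4),'jaw',np.degrees(np.arctan2(R[1,0],R[0,0])).round(2),'off',off.round(3),'turn',rv.round(3),'F',o["ft_force"].round(2),'j',o["joint_pos"].round(2),'t',o["clock"])
E
python3 go.py 0.488 0.055 0.15 125
```

```text
pos [ 0.5485 -0.1571  0.1806] jaw 31.51 off [0.297 0.15  1.063] turn [-0.003 -2.078 -0.006] F [0.43 0.96 0.44] j [-0.29  0.27  0.58  1.7  -0.15  1.22  0.87] t 2.275
```

```bash
python3 -m pendant '{"offset":[[0.1,0,0.3],[0.2,0,0.6],[0.3,0,1],[0.3,0.05,1],[0.3,0.15,1]],"turn":[[0,-0.24,0],[0,-0.48,0],[0,-0.7,0],[0,-0.9,0],[0,-1,0]]}'
python3 go.py 0.488 0.055 0.15 125
```

```text
clock: 2.9
position: [0.4951, 0.0488, 0.1513]
ee_rot: [0.553, 0.44, -0.441, -0.552]
ft_force: [0.0, -0.3, -0.5]
grip_width: 0.999
pos [0.4951 0.0488 0.1513] jaw 77.16 off [0.022 0.007 0.042] turn [-1.000e-03 -1.063e+00 -2.000e-03] F [ 0.01 -0.32 -0.48] j [-0.53  0.11  0.36  1.91 -0.04  1.13  1.19] t 2.9
```

```bash
python3 -m pendant '{"offset":[[0,0,0.02],[0.02,0,0.04],[0.02,0,0.04],[0.02,0,0.04],[0.02,0,0.04]],"turn":[[0,-0.24,0],[0,-0.48,0],[0,-0.72,0],[0,-0.95,0],[0,-1,0]]}'
python3 go.py 0.488 0.055 0.15 125
python3 - <<'E'
from h import *
o,p,d,M=look("wrist"); np.savez('pics/w2.npz',p=p,d=d,pos=o["position"],q=o["ee_rot"])
u=proj([.488,.055,.04],M)[0]; print(u); u=u.astype(int)
g=p.astype(int).min(2); m=np.zeros(g.shape,np.uint8); sl=np.s_[u[1]-60:u[1]+60,u[0]-60:u[0]+60]; m[sl]=g[sl]>150
cs,_=cv2.findContours(m,0,1); q=max(cs,key=cv2.contourArea)[:,0]; w=onz(q,.04,M)[:,:2]
cc,r=cv2.minEnclosingCircle(w.astype(np.float32)); print(cc,r)
vv=w-np.array(cc); rr=np.hypot(*vv.T); i=rr<.018; print(np.degrees(np.arctan2(*(vv[i].mean(0)[::-1]))),i.sum())
c=p[max(0,u[1]-70):u[1]+70,u[0]-70:u[0]+70].copy(); cv2.imwrite('pics/e.png',cv2.resize(c,None,fx=3,fy=3,interpolation=cv2.INTER_CUBIC)[:,:,::-1]); print(u[0]-70,max(0,u[1]-70))
E
```

```text
clock: 3.52
position: [0.4882, 0.0561, 0.1523]
ee_rot: [-0.34, -0.62, 0.62, 0.339]
ft_force: [-0.2, -0.2, -0.4]
grip_width: 1.002
pos [0.4882 0.0561 0.1523] jaw 122.58 off [-0.004  0.012  0.004] turn [ 0.001 -0.054 -0.002] F [-0.17 -0.15 -0.36] j [-0.5   0.09  0.31  1.92 -0.03  1.13  1.96] t 3.525
[318.84671754 189.48126828]
(0.48173195123672485, 0.04825732856988907) 0.0403398759663105
nan 0
248 119<stdin>:7: RuntimeWarning: Mean of empty slice.
  ret = um.true_divide(
```

View pics/e.png

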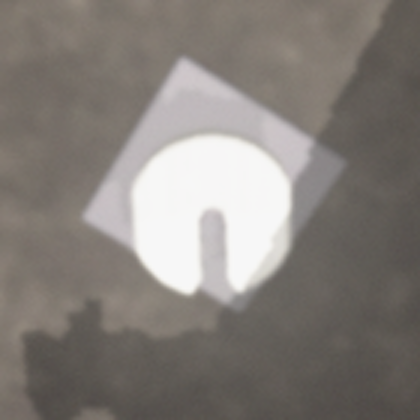

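```bash
python3 - <<'E'
from h import *
D=np.load('pics/w2.npz'); p=D['p']; M=model('wrist',dict(position=D['pos'],ee_rot=D['q']))
f=lambda q: onz(np.array(q)/3+[248,119],.04,M)[:,:2]
e=f([[132,205],[291,200],[212,133],[216,297]]); print(e.round(4).tolist(),np.linalg.norm(e[0]-e[1]),np.linalg.norm(e[2]-e[3]))
print('c',e[:2].mean(0).round(4),e[2:].mean(0).round(4)); s=f([[212,212],[216.5,285]]); v=s[1]-s[0]; print('slot',s.round(4).tolist(),np.degrees(np.arctan2(v[1],v[0])))
g=p.astype(int).min(2); m=np.zeros(g.shape,np.uint8); sl=np.s_[155:225,280:355]; m[sl]=g[sl]>200
cs,_=cv2.findContours(m,0,1); q=max(cs,key=cv2.contourArea)[:,0]; w=onz(q,.04,M)[:,:2].astype(np.float32)
print(cv2.minEnclosingCircle(w))
# slot edges: dark runs on rows through slot
for r in range(194,212,3):
    row=p[r,305:335].mean(1); print(r,row.astype(int).tolist()) if r in(197,206) else 0
E
```

```text
[[0.4999, 0.0324], [0.4715, 0.0738], [0.4667, 0.0412], [0.5123, 0.0719]] 0.0503049548769698 0.05494215960578253
c [0.4857 0.0531] [0.4895 0.0565]
slot [[0.4882, 0.055], [0.5086, 0.0697]] 35.882024186780484
((0.48975834250450134, 0.05572795495390892), 0.027452224865555763)
197 [247, 247, 247, 247, 247, 247, 247, 246, 242, 220, 198, 195, 197, 195, 192, 189, 186, 195, 222, 243, 246, 247, 247, 247, 247, 247, 247, 247, 247, 247]
206 [247, 247, 247, 247, 247, 247, 247, 246, 244, 230, 203, 193, 195, 194, 193, 194, 193, 196, 214, 240, 246, 247, 247, 247, 247, 247, 247, 247, 245, 240]
```

```bash
python3 go.py 0.4885 0.0558 0.012 124.5; python3 -m pendant '{"offset":[[0,0.15,0],[0,0.35,0],[0,0.5,0],[0,0.6,0],[0,0.66,0],[0,0.69,0],[0,0.7,0]],"turn":[[0,-0.04,0],[0,-0.04,0],[0,-0.04,0],[0,-0.04,0],[0,-0.04,0],[0,-0.04,0],[0,-0.04,0]]}'
python3 go.py 0.4885 0.0558 0.012 124.5
```

```text
pos [0.4882 0.0561 0.1523] jaw 122.6 off [-0.001  0.702  0.   ] turn [ 0.001 -0.042 -0.002] F [0.01 0.37 0.46] j [-0.5   0.09  0.31  1.92 -0.03  1.13  1.96] t 3.575
clock: 4.45
position: [0.4887, 0.0563, 0.0127]
ee_rot: [0.33, 0.626, -0.625, -0.329]
ft_force: [0.4, -0.4, -0.0]
grip_width: 0.999
pos [0.4887 0.0563 0.0127] jaw 124.43 off [-0.002  0.003  0.002] turn [ 0.001 -0.002 -0.002] F [ 0.44 -0.4  -0.05] j [-0.47  0.3   0.29  2.04 -0.11  0.82  2.06] t 4.45
```

```bash
python3 -m pendant '{"offset":[[0,0,0],[0,0,0],[0,0,0],[0,0,0],[0,0,0],[0,0,0],[0,0,0],[0,0,0]],"turn":[[0,0,0],[0,0,0],[0,0,0],[0,0,0],[0,0,0],[0,0,0],[0,0,0],[0,0,0]]}' 45 40
python3 -m pendant '{"offset":[[0,-0.01,0],[0,-0.03,0],[0,-0.05,0],[0,-0.1,0],[0,-0.2,0],[0,-0.35,0],[0,-0.45,0],[0,-0.45,0]],"turn":[[0,0,0],[0,0,0],[0,0,0],[0,0,0],[0,0,0],[0,0,0],[0,0,0],[0,0,0]]}'
python3 go.py 0.535 -0.2 0.085 124.5
python3 - <<'E'
from h import *
o,p,d,M=look("wrist"); np.savez('pics/w3.npz',p=p,d=d,pos=o["position"],q=o["ee_rot"])
o2,p2,d2,M2=look("scene")
cc=proj(o["position"],M2)[0].astype(int); print(cc)
b=p2[cc[1]-60:cc[1]+40,cc[0]-60:cc[0]+60]
a=p[20:400,160:480]
b=cv2.resize(b,(456,380),interpolation=cv2.INTER_CUBIC)
cv2.imwrite('pics/f.png',np.hstack([a,b])[:,:,::-1])
E
```

```text
clock: 5.45
position: [0.4891, 0.0564, 0.0133]
ee_rot: [0.331, 0.626, -0.625, -0.329]
ft_force: [-1.7, -0.8, 7.2]
grip_width: 0.575
clock: 6.45
position: [0.49, 0.0567, 0.1051]
ee_rot: [0.331, 0.627, -0.624, -0.328]
ft_force: [0.7, 0.4, -2.5]
grip_width: 0.578
pos [0.49   0.0567 0.1051] jaw 124.41 off [-1.186  0.101  0.54 ] turn [ 0.007 -0.002 -0.003] F [ 0.71  0.37 -2.53] j [-0.5   0.15  0.31  1.97 -0.05  1.02  2.01] t 6.45
[369 222]
```

View pics/f.png

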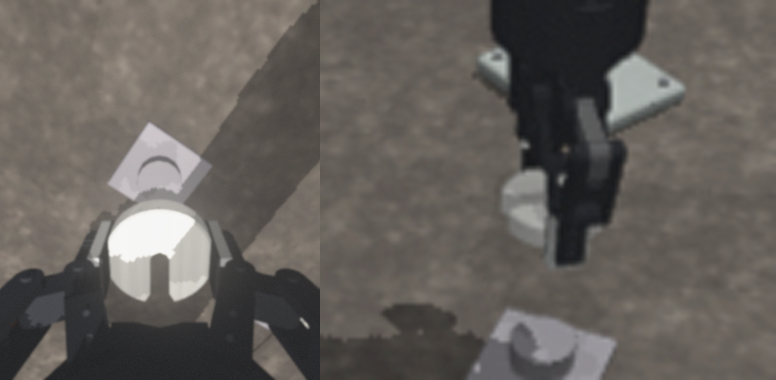

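```bash
python3 - <<'E'
from h import *
D=np.load('pics/w3.npz'); p,d=D['p'],D['d']; o=dict(position=D['pos'],ee_rot=D['q']); M=model('wrist',o)
R=Ro.from_quat(o['ee_rot']).as_matrix(); C=(cloud(d,M)-o['position'])@R
w=C[225:320,275:365]; z=w[...,1]; i=(np.abs(z+.0267)<.006); P=w[i]
print('n',i.sum(),'med y',np.median(P[:,1]),'x',np.percentile(P[:,0],[1,99]),'z',np.percentile(P[:,2],[1,99]))
A=np.c_[P[:,0],P[:,2],np.ones(len(P))]; c=np.linalg.lstsq(A,P[:,1],rcond=None)[0]; print('tilt deg',np.degrees(c[:2]),c[2])
# rim by ray on top plane
for r in (200,203,206,209,212,215,218,221,224,227,230):
    print(r,p[r,319].tolist(),d[r,319].round(4),C[r,319].round(4))
# slot columns
for r in (285,300,310):
    print(r,p[r,305:335].mean(1).astype(int).tolist())
np.set_printoptions(suppress=True)
for u,v in [(319,224),(319,230),(308,285),(330,285)]:
    q=(onz([[u,v]],o['position'][2]+.0267,M)-o['position'])@R; print((u,v),q.round(4))
E
```

```text
n 6641 med y -0.025936747236316397 x [-0.02166396  0.02103454] z [-0.0227439   0.02588985]
tilt deg [-0.25986556  0.84077266] -0.025856618777561853
200 [188, 182, 185] 0.2365 [-0.0006  0.0801  0.002 ]
203 [188, 183, 185] 0.2371 [-0.0006  0.0799 -0.0006]
206 [190, 185, 188] 0.2376 [-0.0006  0.0795 -0.0032]
209 [150, 147, 147] 0.2385 [-0.0006  0.0795 -0.0059]
212 [140, 138, 139] 0.2403 [-0.0006  0.0803 -0.009 ]
215 [144, 140, 140] 0.2408 [-0.0006  0.08   -0.0117]
218 [151, 146, 146] 0.2416 [-0.0006  0.0799 -0.0144]
221 [177, 174, 170] 0.1381 [-0.0005 -0.0156  0.026 ]
224 [180, 178, 172] 0.1339 [-0.0005 -0.02    0.0264]
227 [171, 169, 164] 0.1315 [-0.0005 -0.0226  0.0261]
230 [239, 237, 234] 0.1286 [-0.0005 -0.0257  0.0261]
285 [189, 188, 188, 182, 167, 141, 119, 112, 109, 109, 108, 109, 107, 109, 108, 110, 111, 108, 106, 108, 108, 108, 112, 130, 158, 183, 190, 193, 192, 191]
300 [185, 183, 183, 179, 164, 137, 114, 103, 103, 103, 102, 101, 102, 100, 100, 99, 99, 100, 100, 100, 99, 99, 104, 123, 155, 182, 189, 191, 190, 190]
310 [182, 181, 179, 174, 157, 129, 105, 98, 96, 96, 97, 96, 97, 95, 95, 95, 93, 96, 97, 97, 96, 96, 100, 123, 161, 195, 209, 209, 210, 209]
(319, 224) [[-0.0005 -0.0269  0.0296]]
(319, 230) [[-0.0005 -0.0268  0.0266]]
(308, 285) [[-0.0059 -0.0267 -0.0032]]
(330, 285) [[ 0.0048 -0.0267 -0.0031]]
```

```bash
python3 go.py 0.4975 -0.233 0.1 95
```

```text
pos [0.4886 0.0564 0.103 ] jaw 124.42 off [-1.219  0.015  0.781] turn [ 0.003  0.654 -0.001] F [-0.02 -0.56 -3.65] j [-0.5   0.15  0.31  1.98 -0.05  1.02  2.01] t 6.55
```

```bash
python3 -m pendant '{"offset":[[-0.1,0,0.06],[-0.3,0,0.2],[-0.5,0,0.33],[-0.7,0,0.45],[-0.85,0,0.55],[-0.95,0,0.62],[-1,0,0.65]],"turn":[[0,0.05,0],[0,0.2,0],[0,0.35,0],[0,0.5,0],[0,0.6,0],[0,0.64,0],[0,0.65,0]]}'
python3 go.py 0.4975 -0.233 0.1 95
```

```text
clock: 7.42
position: [0.4938, -0.1834, 0.1026]
ee_rot: [0.478, 0.522, -0.521, -0.477]
ft_force: [0.6, 0.0, -2.5]
grip_width: 0.573
pos [ 0.4938 -0.1834  0.1026] jaw 95.09 off [-0.249  0.013  0.004] turn [ 0.002  0.002 -0.001] F [ 0.61  0.01 -2.52] j [-0.21  0.25  0.54  1.9  -0.15  1.03  2.05] t 7.425
```

```bash
python3 -m pendant '{"offset":[[-0.1,0,0],[-0.2,0.02,0],[-0.25,0.06,0],[-0.25,0.1,0],[-0.25,0.13,0],[-0.25,0.13,0]],"turn":[[0,0,0],[0,0,0],[0,0,0],[0,0,0],[0,0,0],[0,0,0]]}'
python3 go.py 0.4975 -0.233 0.0765 95
python3 - <<'E'
from h import *
o,p,d,M=look("wrist"); np.savez('pics/w4.npz',p=p,d=d,pos=o["position"],q=o["ee_rot"])
print(proj([[.5625,-.2275,.116],[.5625,-.2275,.078]],M))
cv2.imwrite('pics/g.png',cv2.resize(p[60:340,180:460],None,fx=2,fy=2,interpolation=cv2.INTER_CUBIC)[:,:,::-1])
E
```

```text
clock: 8.18
position: [0.4981, -0.2322, 0.0759]
ee_rot: [0.477, 0.522, -0.522, -0.477]
ft_force: [-0.2, -0.5, -1.7]
grip_width: 0.577
pos [ 0.4981 -0.2322  0.0759] jaw 95.16 off [-0.004 -0.003  0.003] turn [0.    0.003 0.   ] F [-0.24 -0.52 -1.7 ] j [-0.11  0.34  0.55  1.86 -0.21  1.    2.19] t 8.175
[[317.15028928 401.46951182]
 [317.50759645 341.04493803]]
```

View pics/g.png

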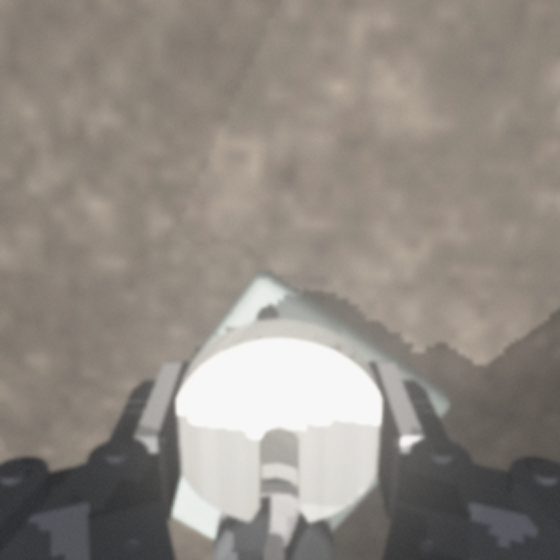

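```bash
python3 - <<'E'
from h import *
D=np.load('pics/w4.npz'); p=D['p']
cv2.imwrite('pics/g2.png',cv2.resize(p[250:400,260:380],None,fx=4,fy=4,interpolation=cv2.INTER_CUBIC)[:,:,::-1])
E
```

```text
(no output)
```

View pics/g2.png

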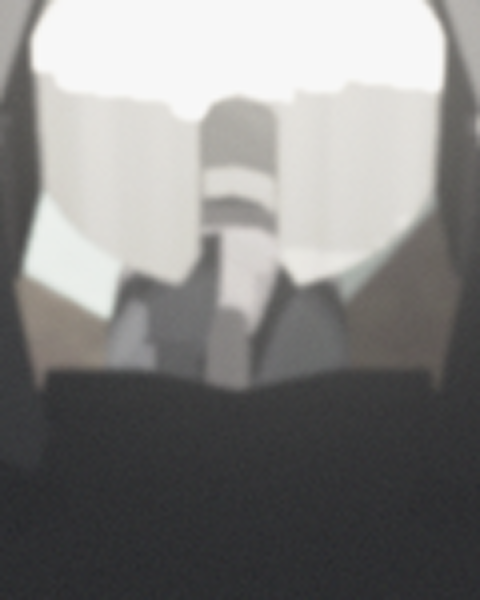

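```bash
python3 - <<'E'
from h import *
D=np.load('pics/w4.npz'); M=model('wrist',dict(position=D['pos'],ee_rot=D['q']))
a=onz([[317,336.25],[322.2,308.75]],.078,M); v=a[1]-a[0]; print(a.round(4).tolist(),np.degrees(np.arctan2(v[1],v[0]))-180)
E
python3 -m pendant '{"offset":[[-0.005,0,-0.04],[-0.005,0,-0.08],[-0.005,0,-0.12],[-0.005,0,-0.16],[-0.005,0,-0.2],[-0.005,0,-0.24],[-0.005,0,-0.24]],"turn":[[0,0,0],[0,0,0],[0,0,0],[0,0,0],[0,0,0],[0,0,0],[0,0,0]]}'
python3 go.py 0.5625 -0.2275 0.0765 95
```

```text
[[0.5586, -0.2282, 0.078], [0.5368, -0.2269, 0.078]] -3.4054834788902326
clock: 9.1
position: [0.5468, -0.229, 0.0764]
ee_rot: [0.477, 0.522, -0.522, -0.477]
ft_force: [0.1, 1.1, -2.7]
grip_width: 0.577
pos [ 0.5468 -0.229   0.0764] jaw 95.17 off [ 0.001 -0.001 -0.079] turn [ 0.001  0.004 -0.   ] F [ 0.13  1.06 -2.72] j [-0.11  0.43  0.53  1.75 -0.25  1.03  2.17] t 9.1
```

```bash
python3 -m pendant '{"offset":[[0,0,-0.02],[0,0,-0.04],[0,0,-0.06],[0,0,-0.078],[0,0,-0.078]],"turn":[[0,0,0],[0,0,0],[0,0,0],[0,0,0],[0,0,0]]}'
python3 go.py 0.5625 -0.2275 0.0705 103
python3 -m pendant '{"offset":[[0,0,0],[0,0,0],[0,0,0]],"turn":[[0,-0.08,0],[0,-0.17,0],[0,-0.17,0]]}'
python3 go.py 0.5625 -0.2275 0.0705 103
```

```text
clock: 9.72
position: [0.5626, -0.2275, 0.0763]
ee_rot: [0.477, 0.522, -0.522, -0.477]
ft_force: [0.4, -0.8, -2.2]
grip_width: 0.574
pos [ 0.5626 -0.2275  0.0763] jaw 95.19 off [0.    0.029 0.   ] turn [ 0.001 -0.174 -0.001] F [ 0.44 -0.82 -2.23] j [-0.1   0.46  0.52  1.71 -0.26  1.04  2.17] t 9.725
clock: 10.1
position: [0.5624, -0.2276, 0.0763]
ee_rot: [0.441, 0.553, -0.552, -0.441]
ft_force: [0.6, -0.2, -2.0]
grip_width: 0.58
pos [ 0.5624 -0.2276  0.0763] jaw 102.81 off [ 0.     0.029 -0.001] turn [ 0.001 -0.004 -0.001] F [ 0.59 -0.23 -2.05] j [-0.08  0.45  0.5   1.71 -0.24  1.04  2.29] t 10.1
```

```bash
python3 -m pendant '{"offset":[[0,0.01,0],[0,0.02,0],[0,0.03,0],[0,0.03,0]],"turn":[[0,0,0],[0,0,0],[0,0,0],[0,0,0]]}'
python3 -m pendant '{"offset":[[0,0.005,0],[0,0.005,0],[0,0.005,0]],"turn":[[0,0,0],[0,0,0],[0,0,0]]}'
python3 -m pendant '{"offset":[[0,0.005,0],[0,0.005,0],[0,0.005,0]],"turn":[[0,0,0],[0,0,0],[0,0,0]]}'
```

```text
clock: 10.6
position: [0.5623, -0.2275, 0.0701]
ee_rot: [0.441, 0.553, -0.552, -0.441]
ft_force: [-0.5, -0.4, -2.2]
grip_width: 0.577
clock: 10.98
position: [0.5624, -0.2276, 0.0692]
ee_rot: [0.441, 0.553, -0.552, -0.441]
ft_force: [0.2, -0.8, -1.5]
grip_width: 0.576
clock: 11.35
position: [0.5624, -0.2276, 0.0683]
ee_rot: [0.441, 0.553, -0.552, -0.441]
ft_force: [0.1, -0.2, 0.0]
grip_width: 0.582
```

```bash
python3 -m pendant '{"offset":[[0,0.004,0],[0,0.004,0]],"turn":[[0,0,0],[0,0,0]]}'
for i in 1; do :; done
python3 -m pendant '{"offset":[[0,0,0],[0,0,0],[0,0,0]],"turn":[[0,0.04,0],[0,0.08,0],[0,0.08,0]]}'
python3 -m pendant '{"offset":[[0,0,0],[0,0,0],[0,0,0]],"turn":[[0,0.04,0],[0,0.08,0],[0,0.08,0]]}'
python3 -m pendant '{"offset":[[0,0,0],[0,0,0],[0,0,0]],"turn":[[0,0.04,0],[0,0.08,0],[0,0.08,0]]}'
python3 go.py 0.5625 -0.2275 0.0685 85
```

```text
clock: 11.6
position: [0.5625, -0.2276, 0.0676]
ee_rot: [0.442, 0.553, -0.552, -0.441]
ft_force: [-1.1, 0.6, 1.7]
grip_width: 0.578
clock: 11.98
position: [0.5627, -0.2273, 0.0676]
ee_rot: [0.459, 0.539, -0.538, -0.458]
ft_force: [-0.0, 2.8, 1.1]
grip_width: 0.573
clock: 12.35
position: [0.5628, -0.2272, 0.0676]
ee_rot: [0.476, 0.524, -0.523, -0.475]
ft_force: [0.6, 2.6, 2.0]
grip_width: 0.577
clock: 12.72
position: [0.5628, -0.2273, 0.0677]
ee_rot: [0.492, 0.508, -0.508, -0.491]
ft_force: [1.6, 2.2, 1.3]
grip_width: 0.577
pos [ 0.5628 -0.2273  0.0677] jaw 91.89 off [-0.001 -0.004  0.002] turn [ 0.002  0.153 -0.   ] F [1.61 2.21 1.28] j [-0.11  0.47  0.53  1.71 -0.27  1.03  2.12] t 12.725
```

```bash

python3 -m pendant '{"offset":[[0,0,0],[0,0,0],[0,0,0]],"turn":[[0,0.03,0],[0,0.06,0],[0,0.06,0]]}'
python3 -m pendant '{"offset":[[0,0,0],[0,0,0],[0,0,0]],"turn":[[0,0.03,0],[0,0.06,0],[0,0.06,0]]}'
python3 -m pendant '{"offset":[[0,0,0],[0,0,0],[0,0,0]],"turn":[[0,0.03,0],[0,0.06,0],[0,0.06,0]]}'
python3 go.py 0.5625 -0.2275 0.0685 85
```

```text
clock: 13.1
position: [0.5629, -0.2274, 0.0676]
ee_rot: [0.504, 0.497, -0.496, -0.503]
ft_force: [0.4, 1.3, 1.5]
grip_width: 0.576
clock: 13.48
position: [0.5627, -0.2275, 0.0675]
ee_rot: [0.516, 0.484, -0.484, -0.515]
ft_force: [1.0, 0.9, 0.8]
grip_width: 0.58
clock: 13.85
position: [0.5625, -0.2275, 0.0673]
ee_rot: [0.527, 0.472, -0.472, -0.526]
ft_force: [0.4, 0.0, -1.4]
grip_width: 0.578
pos [ 0.5625 -0.2275  0.0673] jaw 83.69 off [ 0.    -0.006 -0.   ] turn [ 0.001 -0.029 -0.001] F [ 0.42  0.02 -1.35] j [-0.13  0.48  0.56  1.72 -0.29  1.03  1.99] t 13.85
```

```bash

python3 -m pendant '{"offset":[[0,0,0],[0,0,0],[0,0,0]],"turn":[[0,0.03,0],[0,0.07,0],[0,0.07,0]]}'
python3 -m pendant '{"offset":[[0,0.005,0],[0,0.01,0],[0,0.01,0]],"turn":[[0,0,0],[0,0,0],[0,0,0]]}'
python3 go.py 0.5625 -0.2275 0.0685 80
```

```text
clock: 14.22
position: [0.5625, -0.2275, 0.0673]
ee_rot: [0.54, 0.457, -0.457, -0.539]
ft_force: [0.2, 0.9, -2.7]
grip_width: 0.579
clock: 14.6
position: [0.5625, -0.2275, 0.0653]
ee_rot: [0.54, 0.457, -0.457, -0.539]
ft_force: [-0.3, 0.6, -2.3]
grip_width: 0.571
pos [ 0.5625 -0.2275  0.0653] jaw 80.51 off [ 0.    -0.016 -0.   ] turn [ 0.001  0.011 -0.001] F [-0.3   0.59 -2.32] j [-0.14  0.48  0.57  1.72 -0.3   1.03  1.94] t 14.6
```

```bash

python3 -m pendant '{"offset":[[0,0.005,0],[0,0.005,0],[0,0.005,0]],"turn":[[0,0,0],[0,0,0],[0,0,0]]}'
python3 -m pendant '{"offset":[[0,0.004,0],[0,0.004,0],[0,0.004,0]],"turn":[[0,0,0],[0,0,0],[0,0,0]]}'
python3 go.py 0.5625 -0.2275 0.0685 80
```

```text
clock: 14.98
position: [0.5625, -0.2275, 0.0644]
ee_rot: [0.54, 0.457, -0.457, -0.539]
ft_force: [-0.8, 0.4, -0.6]
grip_width: 0.578
clock: 15.35
position: [0.5625, -0.2275, 0.0637]
ee_rot: [0.54, 0.457, -0.457, -0.539]
ft_force: [-2.1, 0.6, 1.5]
grip_width: 0.58
pos [ 0.5625 -0.2275  0.0637] jaw 80.51 off [ 0.    -0.024  0.   ] turn [ 0.001  0.011 -0.001] F [-2.12  0.59  1.46] j [-0.14  0.49  0.57  1.72 -0.3   1.02  1.94] t 15.35
```

```bash

python3 -m pendant '{"offset":[[0,-0.002,0],[0,-0.002,0]],"turn":[[0,0,0],[0,0,0]]}'
python3 -m pendant '{"offset":[[0,0,0],[0,0,0],[0,0,0],[0,0,0],[0,0,0]],"turn":[[0,0,0],[0,0,0],[0,0,0],[0,0,0],[0,0,0]]}' 64 20
python3 - <<'E'
from h import *
o,p,d,M=look("wrist"); np.savez('pics/w5.npz',p=p,d=d,pos=o["position"],q=o["ee_rot"]); print(o["ft_force"],o["grip_width"])
R=Ro.from_quat(o['ee_rot']).as_matrix(); C=cloud(d,M); w=C[225:330,270:370]; z=w[...,2]; i=abs(z-.091)<.008; P=w[i]
A=np.c_[P[:,0]-.5625,P[:,1]+.2275,np.ones(len(P))]; c=np.linalg.lstsq(A,P[:,2],rcond=None)[0]; print(i.sum(),'slope deg',np.degrees(c[:2]),'z',c[2])
cv2.imwrite('pics/h.png',cv2.resize(p[210:360,220:420],None,fx=3,fy=3,interpolation=cv2.INTER_CUBIC)[:,:,::-1])
E
```

```text
clock: 15.6
position: [0.5625, -0.2275, 0.064]
ee_rot: [0.54, 0.457, -0.457, -0.539]
ft_force: [-1.8, 0.7, 0.8]
grip_width: 0.578
clock: 16.23
position: [0.5625, -0.2276, 0.0641]
ee_rot: [0.54, 0.457, -0.457, -0.539]
ft_force: [0.0, 0.4, -0.1]
grip_width: 0.642
[ 0.00677665  0.44893404 -0.14041499] 0.6418821625577886
7218 slope deg [ 1.83705144 -0.32894807] z 0.09027284706950099
```

View pics/h.png

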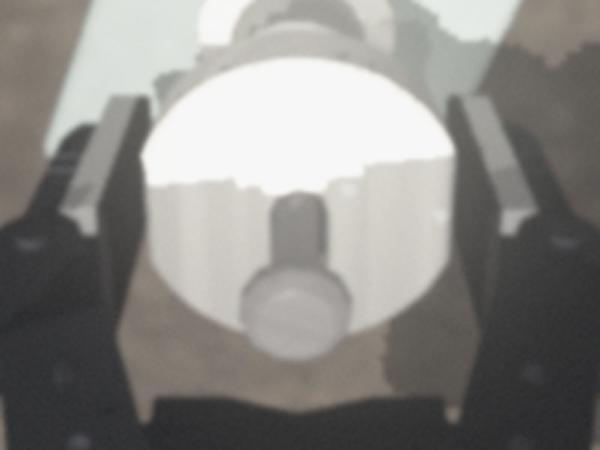

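```bash

python3 -m pendant '{"offset":[[0,0,0],[0,0,0],[0,0,0],[0,0,0]],"turn":[[0,0,0],[0,0,0],[0,0,0],[0,0,0]]}' 90 20
python3 -m pendant '{"offset":[[0,-0.03,0],[0,-0.1,0],[0,-0.2,0],[0,-0.35,0],[0,-0.5,0],[0,-0.6,0.2],[0,-0.6,0.4],[0,-0.6,0.4]],"turn":[[0,0,0],[0,0,0],[0,0,0],[0,0,0],[0,0,0],[0,0,0],[0,0,0],[0,0,0]]}'
python3 - <<'E'
from h import *
o,p,d,M=look("wrist"); np.savez('pics/w6.npz',p=p,d=d,pos=o["position"],q=o["ee_rot"]); print(o["position"],o["ft_force"])
u=proj([.5625,-.2275,.091],M)[0].astype(int); print(u); C=cloud(d,M)
w=C[u[1]-35:u[1]+35,u[0]-40:u[0]+40]; z=w[...,2]; i=abs(z-.091)<.006; P=w[i]
A=np.c_[P[:,0]-.5625,P[:,1]+.2275,np.ones(len(P))]; c=np.linalg.lstsq(A,P[:,2],rcond=None)[0]; print(i.sum(),'slope deg',np.degrees(c[:2]),'z',c[2])
a=cv2.resize(p[max(0,u[1]-50):u[1]+50,u[0]-60:u[0]+60],(480,400),interpolation=cv2.INTER_CUBIC)
_,s,_,Ms=look("scene"); v=proj([.5625,-.2275,.085],Ms)[0].astype(int)
b=cv2.resize(s[v[1]-25:v[1]+25,v[0]-19:v[0]+19],(304,400),interpolation=cv2.INTER_CUBIC)
cv2.imwrite('pics/i.png',np.hstack([a,b])[:,:,::-1])
E
```

```text
clock: 16.77
position: [0.5625, -0.2275, 0.064]
ee_rot: [0.54, 0.457, -0.457, -0.539]
ft_force: [-0.5, -0.1, -0.3]
grip_width: 0.902
clock: 17.77
position: [0.4818, -0.2146, 0.1857]
ee_rot: [0.54, 0.457, -0.455, -0.54]
ft_force: [0.6, 0.6, 0.6]
grip_width: 0.898
[ 0.48175663 -0.21458423  0.18567318] [0.64663262 0.64104294 0.61068026]
[319 274]
1759 slope deg [ 1.1842643 -0.2569611] z 0.09018265239936124
```

View pics/i.png

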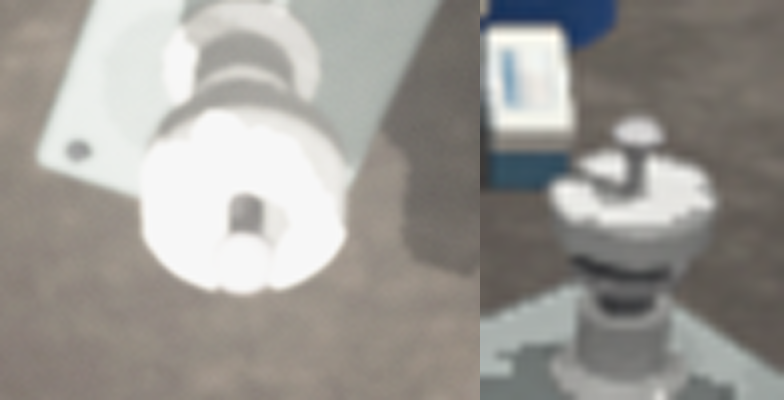

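```bash
python3 - <<'E'
from h import *
_,p,d,M=look("top"); q=np.load('pics/top0.npz')['p']
for n,(u,v) in dict(thin=(204,220),jar=(256,155),dropper=(324,151)).items():
    print(n,np.abs(p[v-20:v+20,u-20:u+20].astype(int)-q[v-20:v+20,u-20:u+20]).mean())
C=cloud(d,M); u,v=proj([.5625,-.2275,.091],M)[0].astype(int); z=C[v-15:v+15,u-15:u+15,2]; print('top-cam disc z',np.median(z[(z>.08)&(z<.105)]),manip.get_obs()["joint_velocities"].round(3).max())
print(manip.hand_in())
E
```

```text
thin 1.280625
jar 1.5904166666666666
dropper 1.8947916666666667
top-cam disc z 0.09093404728160226 0.024
the job is handed in; nothing more can be done
None
```

The thick disc is loaded on the stand, seated over the first disc's rib, released and handed in after about 18 s of the 64 s. I slid it onto the stem under the knob and pressed at most about 4 N beyond its own weight. I then turned it clockwise until the force fell away, at a slot direction of about -6° from the robot's x axis. I turned it 3° more, to about -9.5°, lowered it home and let go.

**Last checks:**
- **Fully home:** the pan took the load 4 mm lower than when the disc rode on the rib. The top camera puts its top face at 90.9 mm, against 91 mm expected. The wrist camera reads 90.2 mm, and it had also read about 0.8 mm low while the disc was held.
- **Flat:** the wrist camera shows a 1.2° slope, of which about 0.8° was already there when the disc was held. I took the remaining 0.4° as measurement error.
- **Slots opposite:** the images had put the rib at about -3° to -13°, which agrees with where the slot dropped.
- **Bystanders:** the thin disc, jar and dropper look unchanged in the top camera. The gripper was clear of everything, with no contact force beyond sensor noise.

No check failed. While I was setting the disc down there was a sideways force of about 2 N, which went away when I let go.

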